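# Tighten the photometer's window ring and put the service kit away

### The arm

A 7-joint arm with a two-finger parallel gripper is mounted at the origin on the work surface. World frame = base frame: x ahead of the robot, y to its left, z up, the work surface at z = 0. Lengths are in mm, angles in rad, forces in N, time in s.
With the tool pointing down it reaches from about 400 to 875 mm from the base axis. Payload 4.4 kg.
Tool frame: the origin (TCP) lies on the centre line of the jaws, within the pads' length; the fingertips stand 25 mm ahead of it and the grasp point (between the pads) lies 6 mm ahead of it; x points along the fingers, y is the direction in which the jaws open and shut, and the axes are right-handed (so a half turn about x gives the same grasp; the last joint's range is limited). The gripper opens to 85 mm and grips with 20 to 120 N. Pads are 22 mm wide; open, the fingers measure 114 mm over their backs; the gripper's body (76 mm by 85 mm) begins 54 mm behind the grasp point. The pads swing forward as they close: fully open they stand 13 mm farther back than shut.
Start: joints at [-0.066, 0.628, 0.038, 1.517, -0.027, 0.996, -0.02], TCP at [650.013, 0.026, 256.313] pointing down, gripper open.
Joint ranges: [-3.06, 3.06], [-0.37, 2.12], [-1.25, 1.32], [0.18, 2.47], [-1.1, 4.24], [0.23, 1.98], [-2.94, 2.94]. Speed limits (rad/s): [2.57, 2.57, 3.14, 3.14, 3.14, 3.14, 3.14].

### API

Orientations are given as [roll, pitch, yaw] about the fixed x, y, z axes, in that order (R = Rz(yaw) Ry(pitch) Rx(roll)).
In Python, from cell import * gives the robot as it stands. The module is installed in compiled form; this text tells all that it offers.
- The arm moves only by the tool jog_arm, never from a script. Its argument "series" is a list of rows, each a list of 3 entries, a list of its own where there are three numbers: the turn, a rotation vector about the tool's x, y, z in degrees, then the shift along the tool's x, y, z in mm, then the gripper's target within -1 to 1 (shut at 1, half-way at 0, fully open at -1). In form: [[[rx, ry, rz], [dx, dy, dz], hand], ...]. A call has 1 to 8 rows; each row shifts and turns the commanded pose from where the row before left it, along the tool's axes as they then stand; what a row does not reach is not made up. A row lasts 1/8 s, in which the tool goes at most 62.5 mm and 10.7 degrees, less where a joint would pass 70% of its speed; a pose out of reach is approached as far as the arm can. A call is refused whole if a number of a shift passes 62.5 or a number of a turn 10.7, either way. A call with a gripper value outside its range is refused whole. The fingers move at their own pace and stop on an object; the grip force is fixed at half the most. Time passes only in rows, so rows that do not move let the fingers close. It gives the time, the measured TCP pose, the force and the opening at its end, in the units of the state.
- read_state(): the state, without advancing time (a new reading comes with each control period).
- get_image(name): name is "scene" or "side" or "wrist"; returns a dict with "img" (420x560x3 uint8, red, green, blue), "range_z" (420x560 float32, mm along the optical axis (not along the pixel's ray), 0 where there is no reading), "fovy" (degrees; the focal length in pixels is half the picture's height over the tangent of half this angle, whatever the lens; pixels are square), "cx", "cy" (the principal point, pixels), "k1" (the pictures are not rectified: a ray, as slopes to the right and down, at radius r is drawn at 1 + k1 r^2 times it, then the intrinsics apply), "cam_to_world" (4x4, takes a point from camera to world coordinates). Camera axes: x right, y up, looking along -z (the intrinsics and any distortion apply to the point x, -y, -z); pixel columns grow to the right and rows downward; lengths in mm; the calibration is good to about 2 mm. A picture is of the moment at which its call begins.
- finish_job(): hands the job in, once; it reports no verdict.
The state is a dict: "clock": time; "qpos": joint angles; "qd": joint speeds; "tau": joint torques, N m; "eef_pos": TCP position; "tool_rot": TCP orientation; "force": force on the tool from outside, world axes, zero at the start; "torque": the same for the moment, N m; "width": finger opening in mm.
Only numpy, scipy, OpenCV 4.12 (cv2) and the standard library are available. Lean on these libraries where they do the work, as an engineer would, in place of code of your own. Each camera call takes 0.05 s, during which the arm holds its last target. There are 200 camera calls.

### The job

The round window in the photometer's sloping face is loose: engage the two-pin spanner in the two holes of its dark grey recessed retaining ring and, pins kept in the holes, turn the ring clockwise (seen facing the window) until it stops hard. Then put the spanner back upright in its slot in the blue caddy and put the round yellow filter case flat in the caddy's open tray beside it. Set both down rather than dropping them, and leave the tube rack, tip box and wash bottle where they are.

Things in the scene. Friction and masses are not known exactly. Their poses are not given: they have to be found in the camera images.
- photometer: White bench photometer, 225 mm deep (75 mm before its origin, 150 mm behind), 170 mm wide, 137 mm high, fixed. Origin: on the bench straight below the port; its front (-x) roughly faces the robot. The grey face slopes up away from the front.
- port: Window port in the photometer's grey face (170 mm up the slope, 146 mm wide). Origin: centre of the ring on its outer face, 95 mm above the bench. z straight out of the face, 30 degrees from vertical towards the machine's front; x up the slope; y level. A fixed aluminium bezel round the ring (inner radius 30 mm, outer 43) stands 6 mm above the ring's face; the orange arrow on it points clockwise.
- ring (a joint): Angle of the dark grey retaining ring in rad: 0 loose (as found), grows as it is turned clockwise seen facing the window, hard stop at 0.80 = fully tight. It turns stiffly (about 0.16 N m) and stays where it is left. The value does not tell where its holes stand (see ring_face).
- ring_face (a point): Same point and axes as the port. The ring has two holes, 9 mm diameter, 1 mm chamfer, 8 mm deep, centres 17 mm either side of this point; its glass is level with its face. With the ring loose the line through the holes is turned counter-clockwise (facing the window) from the port's x axis by 0.05 to 0.75 rad, differently each time: find it by eye or feel. It turns with the ring.
- spanner: Two-pin spanner, about 0.11 kg. Origin: midway between the pin tips; z up along the handle, x along the line of the pins. Two steel pins, 6 mm diameter, 10 mm long, tips tapered, 17 mm either side of the centre; then a steel cross bar 46 mm (x) x 16 mm (y), z 10 to 20 mm; then the handle. The same turned half round. Stands upright in its slot in the caddy at the start.
- spanner_grip (a point): Point in the spanner's flat red handle, 60 mm above the pin tips. The handle is 26 mm (x) x 14 mm (y), from 20 to 85 mm above the tips; axes as the spanner's.
- caddy: Blue service caddy, 150 mm (x) x 190 mm (y), fixed. Origin: centre of its underside; z up. Floor 5 mm thick, walls 5 mm thick, 22 mm high. On its +y side a grey block (66 x 40 mm, top 38 mm high) has a pocket 52 mm (x) x 22 mm (y), 8 mm deep, for the spanner's cross bar, and below it a slot 11 mm wide along x for the pins. The rest is an open tray.
- nest (a point): In the caddy: where the spanner's origin is when it sits home in its slot, 20 mm above the bench, 58 mm to +y of the caddy's centre. The spanner's x then lies along the caddy's x, within the pocket's play (3 mm each side).
- tray (a point): Middle of the floor of the caddy's open tray, 5 mm above the bench; the clear floor reaches 70 mm to either side in x, 57 mm to -y and 71 mm to +y (the block).
- case: Round yellow filter case with a dark band, 44 mm diameter, 24 mm high, about 45 g, lying flat on the bench. Origin: centre of its underside.
- tube_rack: Bystander: loose pale rack of ten capped tubes, 300 x 50 mm, 71 mm high with the tubes. Origin: centre of its underside.
- tip_box: Bystander: loose blue pipette-tip box with a pale lid, 122 x 87 mm, 58 mm high. Origin: centre of its underside.
- wash_bottle: Bystander: loose white bottle with a blue cap, 56 mm diameter, 130 mm high. Origin: centre of its underside.

How it is judged (in metres and radians):
On the way, in this order (a step that is already met when the one before it is completed fails the run):
1. both pins are in the ring's holes: pin tips more than 3.5 mm below the ring's face, their midpoint within 12 mm of the port's origin, spanner within 0.17 rad of the port's axis (z of spanner in the frame of port below -0.0035 m and distance between spanner and port below 0.012 m and angle between the z axis of spanner and the z axis of port, either way round below 0.17 rad), for 0.1 s.
2. the ring is tight (above 0.74 rad) with the pins still in its holes (all of step 1 and value of joint ring above 0.74 rad), for 0.1 s.
At the end, for the whole second after the job is handed in: The ring is tight (joint above 0.74 rad); the spanner sits home in its slot, upright (within 8 mm of the nest in plan, 3 mm in height, 0.12 rad of vertical); the filter case lies flat on the tray's floor (within 0.1 rad, underside within 4 mm of the floor); both are released and at rest (value of joint ring above 0.74 rad and horizontal distance between spanner and nest below 0.008 m and z of spanner in the frame of nest between -0.003 and 0.003 m and angle between spanner's own z axis and vertical below 0.12 rad and z of case in the frame of tray between -0.003 and 0.004 m and angle between case's own z axis and vertical below 0.1 rad and x of case in the frame of tray between -0.055 and 0.055 m and y of case in the frame of tray between -0.06 and 0.055 m and linear speed of each of spanner, case below 0.02 m/s); the robot touches nothing.
It fails at once if the spanner is dropped (faster than 0.8 m/s out of the fingers, a fall of about 33 mm) (linear speed of spanner above 0.8 m/s and not (contact force between spanner and the fingers above 0.02 N)).
It fails at once if the case is dropped (faster than 0.8 m/s out of the fingers, a fall of about 33 mm) (linear speed of case above 0.8 m/s and not (contact force between case and the fingers above 0.02 N)).
It fails at once if the tube rack is moved more than 20 mm or tipped over (distance of tube_rack from where it was at the start of the episode above 0.02 m or angle between tube_rack's own z axis and vertical above 0.35 rad).
It fails at once if the tip box is moved more than 20 mm or tipped over (distance of tip_box from where it was at the start of the episode above 0.02 m or angle between tip_box's own z axis and vertical above 0.35 rad).
It fails at once if the wash bottle is moved more than 20 mm or tipped over (distance of wash_bottle from where it was at the start of the episode above 0.02 m or angle between wash_bottle's own z axis and vertical above 0.35 rad).
It also fails if it takes over 72 s, if anything falls off the work surface, if the arm or the gripper's body presses on something with over 40 N, if the wrist force passes 120 N, or if a joint passes its speed limit or range.

## Working session

There is one attempt and no reset: what is moved stays moved. The work goes in short steps, Python scripts to look and compute and a tool call to move; the robot and the scene stay as the last step left them, time stands still between calls to the robot, and variables do not carry over. Pictures are saved under pics/ and viewed, about 8 in all and at most 12, crops included, and the job is handed in when it is done.

Besides the shell and the picture viewer there is one more tool, called after "Request:" by a JSON object that holds its "op" and its "data". jog_arm: Moves the arm, as the interface text tells. Its arguments: {"type":"object","properties":{"series":{"type":"array"}},"required":["series"]}

```bash
mkdir -p pics; cat > h.py <<'E'
from cell import *
import numpy as np, cv2
from scipy.spatial.transform import Rotation as R
def f_of(d): return d["img"].shape[0]/2/np.tan(np.radians(d["fovy"])/2)
def rays(d,uv):
    uv=np.asarray(uv,float).reshape(-1,2); f=f_of(d)
    q=(uv-[d["cx"],d["cy"]])/f; p=q.copy()
    for _ in range(20): p=q/(1+d["k1"]*(p**2).sum(1,keepdims=True))
    return np.c_[p[:,0],-p[:,1],-np.ones(len(p))]
def pts(d,uv,z=None):
    "world points by depth"
    uv=np.asarray(uv,float).reshape(-1,2); r=rays(d,uv)
    if z is None: z=d["range_z"][uv[:,1].round().astype(int),uv[:,0].round().astype(int)]
    c=r*np.asarray(z).reshape(-1,1); M=d["cam_to_world"]
    return c@M[:3,:3].T+M[:3,3]
def onplane(d,uv,p0,n):
    r=rays(d,uv)@d["cam_to_world"][:3,:3].T; o=d["cam_to_world"][:3,3]
    t=((np.asarray(p0)-o)@n)/(r@n); return o+r*t[:,None]
def proj(d,P):
    M=d["cam_to_world"]; c=(np.asarray(P,float).reshape(-1,3)-M[:3,3])@M[:3,:3]
    p=np.c_[c[:,0],-c[:,1]]/-c[:,2:]; p=p*(1+d["k1"]*(p**2).sum(1,keepdims=True))
    return p*f_of(d)+[d["cx"],d["cy"]]
def save(d,n): cv2.imwrite(n,cv2.cvtColor(d["img"],cv2.COLOR_RGB2BGR))
def cloud(d):
    h,w=d["range_z"].shape; u,v=np.meshgrid(np.arange(w),np.arange(h))
    return pts(d,np.c_[u.ravel(),v.ravel()],d["range_z"].ravel()).reshape(h,w,3)
E
python3 - <<'E'
from h import *
import pickle
D={}
for n in ("scene","side","wrist"):
    D[n]=get_image(n); d=D[n]; print(n,d["fovy"],d["cx"],d["cy"],d["k1"],d["cam_to_world"].round(3).tolist())
pickle.dump(D,open("d0.pkl","wb"))
save(D["scene"],"pics/scene0.png"); save(D["side"],"pics/side0.png"); save(D["wrist"],"pics/wrist0.png")
print(read_state())
E
```

```text
scene 48.01430726798696 283.1514588940596 212.27349814093003 -0.004610182524971131 [[-0.268, -0.799, 0.538, 1215.583], [0.963, -0.232, 0.135, 136.27], [0.017, 0.554, 0.832, 1087.03], [0.0, 0.0, 0.0, 1.0]]
side 47.77859237967678 273.7601949257965 210.29709503527187 -0.030951503355011855 [[-0.955, 0.199, -0.221, 246.275], [-0.298, -0.611, 0.733, 1110.942], [0.011, 0.766, 0.643, 1074.413], [0.0, 0.0, 0.0, 1.0]]
wrist 70.68195502094167 276.21202816069047 207.94316118595 -0.017877494370243118 [[1.0, -0.002, 0.001, 650.298], [0.001, 0.961, 0.275, 68.984], [-0.002, -0.275, 0.961, 372.362], [0.0, 0.0, 0.0, 1.0]]
{'clock': 0.15, 'qpos': array([-0.06582226,  0.6291489 ,  0.03842823,  1.51811957, -0.02701183,
        0.99630941, -0.01998987]), 'qd': array([ 1.32846439e-03, -2.93229640e-03,  1.06430019e-03, -3.06508070e-03,
        7.82181450e-05,  1.15276606e-04,  4.26092612e-04]), 'tau': array([ 2.19518879e-03, -5.63800478e+01,  1.22790758e+00, -1.93650573e+01,
        1.11919764e-02,  7.40401709e-03, -1.44664841e-05]), 'eef_pos': array([6.49566496e+02, 6.24423245e-02, 2.55596060e+02]), 'tool_rot': array([-1.58047067,  1.56932783,  3.13196099]), 'force': array([ 0.16690363,  0.88534453, -0.34472264]), 'torque': array([-0.04356245, -0.00116859,  0.01446784]), 'width': 85.78047139194182}
```

View pics/scene0.png

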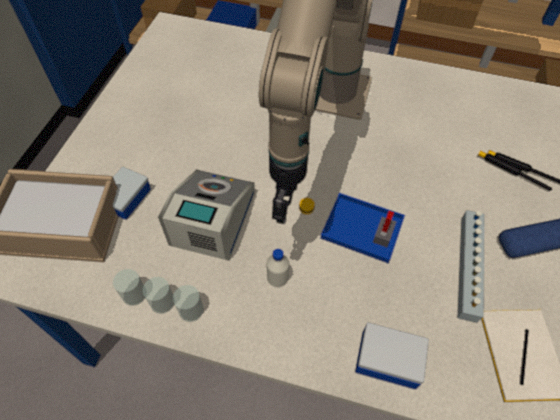

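View pics/side0.png

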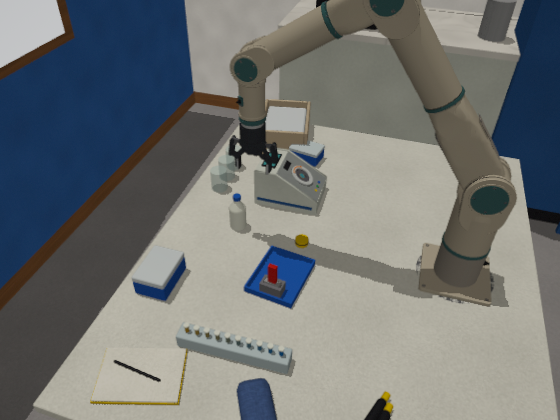

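```bash
python3 - <<'E'
from h import *
import pickle
D=pickle.load(open("d0.pkl","rb"))
for n in ("scene","side"):
    d=D[n]; C=cloud(d); hsv=cv2.cvtColor(d["img"],cv2.COLOR_RGB2HSV)
    for nm,lo,hi in (("yellow",(22,120,100),(35,255,255)),("red",(0,150,80),(6,255,255)),("orange",(8,150,120),(18,255,255)),("blue",(100,100,60),(125,255,255))):
        m=cv2.inRange(hsv,lo,hi); k,l,s,c=cv2.connectedComponentsWithStats(m)
        for i in range(1,k):
            if s[i,4]>25:
                P=C[(l==i)&(d["range_z"]>0)]
                print(n,nm,s[i].tolist(),c[i].round(1),np.median(P,0).round(0),P.min(0).round(0),P.max(0).round(0))
E
```

```text
scene yellow [479, 151, 8, 6, 26] [482.1 153.9] [158. 478.  20.] [148. 471.  12.] [164. 489.  28.]
scene yellow [300, 198, 14, 13, 126] [306.5 204.2] [485.  18.  23.] [464.   0.  18.] [505.  36.  29.]
scene red [382, 212, 11, 20, 76] [386.9 222.2] [525. 234.  86.] [503. 228.  38.] [528. 240. 108.]
scene blue [16, 0, 40, 68, 281] [32.7 26.5] [ -251. -1389.  -186.] [ -265. -1421.  -416.] [ -241. -1367.   -68.]
scene blue [207, 1, 49, 28, 909] [232.9  13.9] [-992. -740. -478.] [-1396. -1028.  -734.] [-883. -624. -461.]
scene blue [543, 12, 16, 13, 125] [550.5  18. ] [-602.  700.   29.] [-612.  682.    1.] [-591.  719.   59.]
scene blue [115, 182, 35, 37, 303] [133.8 202.1] [ 614. -435.   27.] [ 547. -470.    4.] [ 659. -422.   44.]
scene blue [321, 193, 83, 70, 3024] [359.2 226.7] [506. 168.   6.] [419.  76.  -4.] [592. 280.  42.]
scene blue [501, 220, 59, 37, 1522] [532.  238.2] [443. 608.  48.] [361. 534.  25.] [498. 682.  56.]
scene blue [273, 249, 10, 11, 94] [277.6 254.1] [712.  -1. 130.] [699. -12. 119.] [722.  11. 134.]
scene blue [19, 308, 73, 58, 400] [ 53.6 334.8] [ 915. -684.
[... 679 characters left out ...]
, 213, 9824] [535.  105.2] [ -375. -1375.   -66.] [ -733. -1808.  -680.] [  1. -19. 472.]
side blue [294, 150, 30, 16, 169] [311.2 158.1] [ 556. -431.   28.] [ 526. -500.    5.] [ 633. -418.   44.]
side blue [233, 194, 8, 7, 48] [236.5 196.9] [706.   5. 129.] [695. -13. 115.] [720.  16. 134.]
side blue [258, 197, 54, 13, 107] [284.3 203.1] [ 585. -134.   27.] [ 488. -143.   18.] [ 679. -124.   38.]
side blue [244, 246, 71, 62, 2116] [281.7 274.6] [494. 166.   6.] [419.  74.  -3.] [590. 285. 104.]
side blue [133, 258, 53, 43, 593] [161.2 285.1] [794. 367.  30.] [786. 233.   0.] [887. 374.  55.]
side blue [237, 379, 39, 41, 1293] [255.4 400.4] [439. 598.  48.] [384. 540.  31.] [490. 648.  56.]
```

The scene view shows the photometer at px (210,210) with its port at (213,187), the case at (307,205), the caddy at (362,227) with the red spanner handle at (387,222), and the wash bottle at (277,265). The side view agrees: port (302,175), case (302,240), spanner (272,274).

```bash
cat >> h.py <<'E'
def tool(): 
    s=read_state(); return np.array(s["eef_pos"]),R.from_euler("xyz",s["tool_rot"]).as_matrix()
def plane(P,it=800,tol=2.5,nz=(.75,.95)):
    rng=np.random.default_rng(0); best=None;bn=0
    for _ in range(it):
        a=P[rng.choice(len(P),3,False)]; n=np.cross(a[1]-a[0],a[2]-a[0]); L=np.linalg.norm(n)
        if L<1: continue
        n=n/L; n*=np.sign(n[2]) or 1
        if not nz[0]<n[2]<nz[1]: continue
        k=abs((P-a[0])@n)<tol
        if k.sum()>bn: bn=k.sum();best=k
    c=P[best].mean(0); n=np.linalg.svd(P[best]-c,full_matrices=False)[2][2]; return c,n*np.sign(n[2]),best
E
python3 - <<'E'
from h import *
import pickle
D=pickle.load(open("d0.pkl","rb"))
p,M=tool(); print("tool axes (cols)",M.round(3).tolist())
for n in ("scene","side"):
    d=D[n]; C=cloud(d); 
    m=(C[...,2]>40)&(C[...,2]<145)&(C[...,0]>450)&(C[...,0]<720)&(C[...,1]>-330)&(C[...,1]<-120)&(d["range_z"]>0)
    P=C[m]; 
    c,nn,k=plane(P); Q=P[k]; yaw=np.arctan2(-nn[1],-nn[0]); 
    print(n,len(P),c.round(1),nn.round(3),"tilt",np.degrees(np.arccos(nn[2])),"yaw",np.degrees(yaw),k.sum())
    u=np.c_[Q@[np.cos(yaw),np.sin(yaw),0],Q@[-np.sin(yaw),np.cos(yaw),0]]
    r=cv2.minAreaRect(np.float32(Q[:,:2])); print(r, Q[:,2].min(),Q[:,2].max())
    # caddy
    m=(C[...,2]>-5)&(C[...,2]<60); hsv=cv2.cvtColor(d["img"],cv2.COLOR_RGB2HSV)
    b=(cv2.inRange(hsv,(100,100,60),(125,255,255))>0)&m&(abs(C[...,0]-505)<120)&(abs(C[...,1]-180)<130)
    Q=C[b]; print("caddy rim",cv2.minAreaRect(np.float32(Q[Q[:,2]>15][:,:2])))
    print("caddy all",cv2.minAreaRect(np.float32(Q[:,:2])))
    m=(C[...,2]>88)&(abs(C[...,0]-515)<40)&(abs(C[...,1]-237)<40); print("handle top",C[m].mean(0) if m.any() else None, cv2.minAreaRect(np.float32(C[m][:,:2])))
E
```

```text
tool axes (cols) [[-0.001, 1.0, 0.0], [0.0, 0.0, -1.0], [-1.0, -0.001, -0.0]]
scene 5414 [ 558.8 -216.6  101.1] [-0.496 -0.003  0.868] tilt 29.753359660406584 yaw 0.3818239734131101 1650
((554.8262329101562, -219.68359375), (167.46742248535156, 172.44586181640625), 0.8876081109046936) 48.44107331897544 144.07870093439044
caddy rim ((505.3604736328125, 178.96920776367188), (187.55699157714844, 154.14083862304688), 82.69808959960938)
caddy all ((505.15045166015625, 177.41122436523438), (190.72409057617188, 154.1656036376953), 82.59718322753906)
handle top [516.98681474 235.48856246 101.32647617] ((513.7362060546875, 236.04010009765625), (13.659066200256348, 29.19001579284668), 80.6763916015625)
side 2727 [ 550.7 -209.8   95.7] [-0.495  0.004  0.869] tilt 29.686097455029998 yaw -0.49574185923357184 904
((554.3880004882812, -217.1854705810547), (165.2262725830078, 177.08010864257812), 0.6432213187217712) 48.175954900365696 142.88627395557717
caddy rim ((504.4715270996094, 180.6254425048828), (197.60540771484375, 151.09576416015625), 82.38470458984375)
caddy all ((503.71697998046875, 172.99639892578125), (213.2132568359375, 151.10594177246094), 82.55602264404297)
handle top [513.35524421 239.65927542  99.79639189] ((512.7650756835938, 237.00341796875), (16.091581344604492, 26.846521377563477), 76.44112396240234)
```

View pics/wrist0.png

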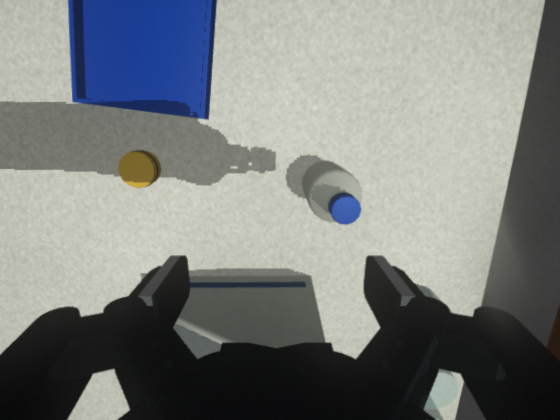

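The wrist view shows the case at (138,169), the near end of the caddy at (140,110), and the bottle at (340,205). The photometer is partly hidden behind the gripper. The caddy yaw is about -7.4°, and the nest estimate agrees with the handle. Next I'll take a view along the port axis.

```bash
cat >> h.py <<'E'
def plan(pt,Rt,N,g):
    "rows that take the tool from the present pose to pt,Rt"
    p,M=tool(); w=R.from_matrix(M.T@Rt).as_rotvec()/N
    pt=np.asarray(pt,float)
    for i in range(N):
        Mi=M@R.from_rotvec(w*i).as_matrix(); s=Mi.T@((pt-p)/N)
        print([np.degrees(w).round(2).tolist(),s.round(1).tolist(),g],",",sep="")
def Rtool(xdir,yhint):
    x=np.array(xdir,float);x/=np.linalg.norm(x); y=np.array(yhint,float); y-=x*(x@y); y/=np.linalg.norm(y)
    return np.c_[x,y,np.cross(x,y)]
E
python3 - <<'E'
from h import *
plan([472,-218,225],Rtool([.5,0,-.866],[0,1,0]),10,-1)
E
```

```text
[[-8.77, -2.36, 2.36], [3.1, -17.8, 21.8], -1],
[[-8.77, -2.36, 2.36], [3.1, -21.0, 18.7], -1],
[[-8.77, -2.36, 2.36], [2.9, -23.7, 15.2], -1],
[[-8.77, -2.36, 2.36], [2.4, -25.8, 11.2], -1],
[[-8.77, -2.36, 2.36], [1.7, -27.3, 7.1], -1],
[[-8.77, -2.36, 2.36], [0.8, -28.1, 2.8], -1],
[[-8.77, -2.36, 2.36], [-0.4, -28.2, -1.6], -1],
[[-8.77, -2.36, 2.36], [-1.7, -27.6, -5.8], -1],
[[-8.77, -2.36, 2.36], [-3.1, -26.3, -9.9], -1],
[[-8.77, -2.36, 2.36], [-4.6, -24.4, -13.6], -1],
```

Request:
{"op": "jog_arm", "data": {"series": [[[-8.8,-2.4,2.4],[3,-18,22],-1],[[-8.8,-2.4,2.4],[3,-21,19],-1],[[-8.8,-2.4,2.4],[3,-24,15],-1],[[-8.8,-2.4,2.4],[2,-26,11],-1],[[-8.8,-2.4,2.4],[2,-27,7],-1],[[-8.8,-2.4,2.4],[1,-28,3],-1],[[-8.8,-2.4,2.4],[0,-28,-2],-1],[[-8.8,-2.4,2.4],[-2,-28,-6],-1]]}}

```text
clock: 1.15
eef_pos: [511.5, -166.7, 228.3]
tool_rot: [0.182, 1.164, -0.213]
force: [0.4, 0.1, -1.2]
width: 85.1
```

Request:
{"op": "jog_arm", "data": {"series": [[[-8.8,-2.4,2.4],[-3,-26,-10],-1],[[-8.8,-2.4,2.4],[-5,-24,-14],-1],[[0,0,0],[0,0,0],-1],[[0,0,0],[0,0,0],-1]]}}

```text
clock: 1.65
eef_pos: [478.7, -197.3, 220.5]
tool_rot: [0.066, 1.101, -0.073]
force: [-0.2, -0.0, -1.1]
width: 85.5
```

```bash
python3 - <<'E'
from h import *
import pickle
d=get_image("wrist"); pickle.dump(d,open("d1.pkl","wb")); save(d,"pics/w1.png")
p,M=tool(); print(p,M.round(3).tolist(),read_state()["qpos"].round(2))
C=cloud(d); P=C[(C[...,2]>45)&(C[...,2]<145)&(d["range_z"]>0)&(C[...,0]>450)]
c,n,k=plane(P); print(c,n,np.degrees(np.arccos(n[2])),np.degrees(np.arctan2(-n[1],-n[0])))
print("proj port",proj(d,[547,-218,95]))
E
```

```text
[ 479.54195438 -196.21055248  220.83429133] [[0.452, 0.128, 0.883], [-0.032, 0.991, -0.127], [-0.891, 0.029, 0.452]] [ 1.04  0.5  -0.84  2.28  1.42  0.24  0.43]
[ 542.53619925 -217.67882976   90.85635434] [-0.50006353 -0.0031855   0.86598286] 30.00487470508797 0.3649795966126722
proj port [[259.92227167 209.27079101]]
```

View pics/w1.png

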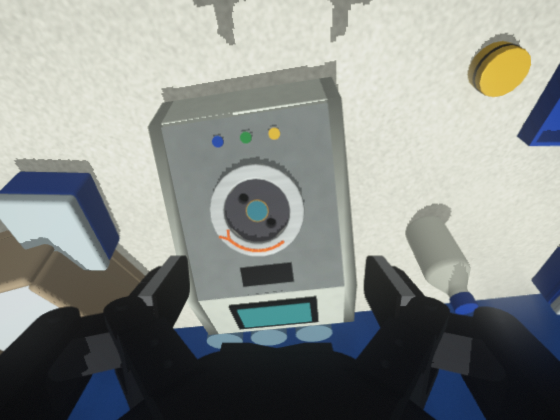

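The port view shows the glass at (257,211) and the ring holes at about (244,197) and (270,222). Image down is up the slope, so the hole line is turned roughly 45° counter-clockwise. J6 sits at its limit in this pose, so I need to watch reach. Next I'll measure the holes and centre on the plane.

```bash
python3 - <<'E'
from h import *
import pickle
d=pickle.load(open("d1.pkl","rb")); g=cv2.cvtColor(d["img"],cv2.COLOR_RGB2GRAY); hsv=cv2.cvtColor(d["img"],cv2.COLOR_RGB2HSV)
n=np.array([-.5,0,.866]); 
# bezel outer ellipse: bright pixels near
u,v=np.meshgrid(np.arange(560),np.arange(420))
near=(np.hypot(u-257,v-211)<60)
b=((g>150)|(cv2.inRange(hsv,(3,120,100),(20,255,255))>0))&near
cs,_=cv2.findContours(b.astype(np.uint8),cv2.RETR_EXTERNAL,cv2.CHAIN_APPROX_NONE); c=max(cs,key=cv2.contourArea)
e=cv2.fitEllipse(cv2.convexHull(c)); print("bezel",e)
t=cv2.inRange(hsv,(85,60,40),(110,255,255))&(near*255).astype(np.uint8); t[np.hypot(u-257,v-211)>15]=0
gl=cv2.moments(t,True); gc=(gl["m10"]/gl["m00"],gl["m01"]/gl["m00"]); print("glass",gc,gl["m00"])
# ring face plane: ring depth
C=cloud(d); rr=np.hypot(u-256,v-210); m=(rr>14)&(rr<28)&(g>40); 
print("ring pts along n vs (547,-218,95):",np.median((C[m]-[547,-218,95])@n), "bezel",np.median((C[(rr>36)&(rr<43)]-[547,-218,95])@n))
hole=(g<32)&(np.hypot(u-257,v-211)<24)&(np.hypot(u-257,v-211)>11)
k,l,s,ce=cv2.connectedComponentsWithStats(hole.astype(np.uint8))
for i in range(1,k):
    if s[i,4]>8: print("hole",s[i],ce[i])
print("bezel ctr",onplane(d,[e[0]],[547-3,-218,95+5.2],n),"glass",onplane(d,[gc],[547,-218,95],n))
crop=cv2.resize(d["img"][160:262,205:307],(612,612),interpolation=cv2.INTER_CUBIC); cv2.imwrite("pics/crop1.png",crop[:600,:,::-1])
E
```

```text
bezel ((256.38079833984375, 210.52516174316406), (91.6573486328125, 94.60252380371094), 111.0226058959961)
glass (256.6237288135593, 210.3186440677966) 295.0
ring pts along n vs (547,-218,95): -1.399908083918111 bezel 4.720747897425484
bezel ctr [[ 543.50491196 -220.56328183   99.9141524 ]] glass [[ 547.53750005 -221.14609785   95.3103349 ]]
```

View pics/crop1.png

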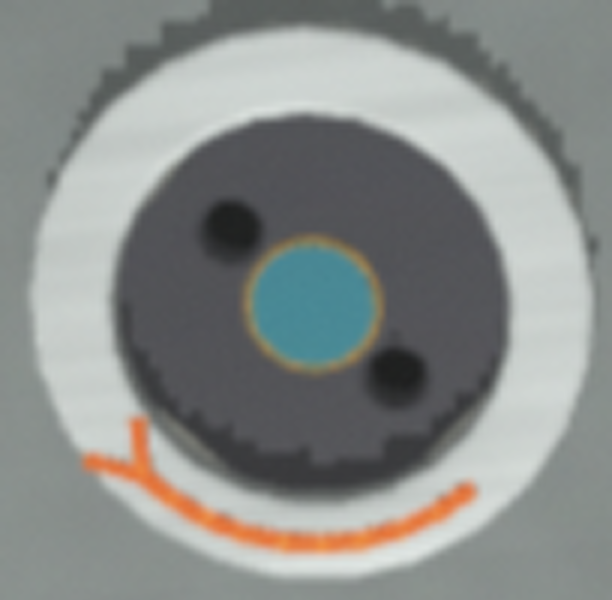

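The crop shows the holes at (232,230) and (397,377), with the glass between them at (313,303). The orange arrow runs clockwise, with its head at lower left.

```bash
python3 - <<'E'
from h import *
import pickle
d=pickle.load(open("d1.pkl","rb")); n=np.array([-.5,0,.866])
H=onplane(d,[[243.25,197.9],[270.75,222.4]],[547,-219.5,95-0],n)
print(H,np.linalg.norm(H[1]-H[0]),H.mean(0))
ex=np.array([.866,0,.5]);ey=np.array([0,1.,0]); v=H[1]-H[0]; print("ccw from port x",np.arctan2(v@ey,v@ex))
# side-camera cross-check of port centre (bezel)
D=pickle.load(open("d0.pkl","rb"))
for nm in ("scene","side"): print(nm,proj(D[nm],[[543.5,-220.6,99.9]]))
# reach test target
plan([512,-220,155],Rtool([.5,0,-.866],[0,1,0]),4,-1)
E
```

```text
[[ 536.34830082 -231.61558912   88.85005821]
 [ 558.69516187 -209.78077974  101.75240293]] 33.802538352863316 [ 547.52173134 -220.69818443   95.30123057]
ccw from port x 0.7022802584098534
scene [[214.15917736 184.44166017]]
side [[302.77984303 174.41947083]]
[[-1.81, -0.74, 0.51], [18.5, -5.3, 0.5], -1],
[[-1.81, -0.74, 0.51], [18.5, -5.5, 0.1], -1],
[[-1.81, -0.74, 0.51], [18.4, -5.7, -0.4], -1],
[[-1.81, -0.74, 0.51], [18.4, -5.8, -0.8], -1],
```

```bash
cat >> h.py <<'E'
PORT=np.array([547.3,-220.6,95.]); PX=np.array([.866,0,.5]);PY=np.array([0,1.,0]);PZ=np.array([-.5,0,.866])
def Rport(a): return Rtool(-PZ,-np.sin(a)*PX+np.cos(a)*PY)
E
python3 - <<'E'
from h import *
plan(PORT+PZ*72,Rport(.70),6,-1)
E
```

```text
[[-7.89, -0.6, 0.15], [12.0, -3.7, 0.4], -1],
[[-7.89, -0.6, 0.15], [11.9, -3.7, -0.2], -1],
[[-7.89, -0.6, 0.15], [11.9, -3.7, -0.9], -1],
[[-7.89, -0.6, 0.15], [11.9, -3.5, -1.5], -1],
[[-7.89, -0.6, 0.15], [11.9, -3.3, -2.1], -1],
[[-7.89, -0.6, 0.15], [11.8, -3.0, -2.6], -1],
```

Request:
{"op": "jog_arm", "data": {"series": [[[-7.9,-0.6,0.1],[12,-3.7,0.4],-1],[[-7.9,-0.6,0.1],[12,-3.7,-0.2],-1],[[-7.9,-0.6,0.2],[12,-3.7,-0.9],-1],[[-7.9,-0.6,0.2],[12,-3.5,-1.5],-1],[[-7.9,-0.6,0.2],[12,-3.3,-2],-1],[[-7.9,-0.6,0.2],[12,-3,-2.6],-1],[[0,0,0],[0,0,0],-1],[[0,0,0],[0,0,0],-1]]}}

```text
clock: 2.7
eef_pos: [511.5, -219.7, 157.0]
tool_rot: [-0.699, 1.049, 0.003]
force: [-0.2, -0.4, -0.0]
width: 85.9
```

```bash
python3 - <<'E'
from h import *
p,M=tool(); print(p,PORT+PZ*72,np.degrees(R.from_matrix(M.T@Rport(.7)).as_rotvec()),read_state()["qpos"].round(2))
plan(PORT+PZ*72,Rport(.70),2,-1)
E
```

```text
[ 511.53452628 -219.70518062  157.04187354] [ 511.3   -220.6    157.352] [ 0.09441073 -0.01102104 -0.13843754] [ 1.04  0.7  -0.81  2.27  2.11  0.29  0.7 ]
[[0.05, -0.01, -0.07], [-0.2, -0.3, -0.3], -1],
[[0.05, -0.01, -0.07], [-0.2, -0.3, -0.3], -1],
```

```bash
cat >> h.py <<'E'
CY=np.radians(-7.4); NEST=np.array([512.8,236.8,20.])
def Rcad(): return Rtool([0,0,-1],[-np.sin(CY),np.cos(CY),0])
E
python3 - <<'E'
from h import *
plan(NEST+[-25,0,210],Rcad(),10,-1)
E
```

```text
[[4.65, 2.95, 0.86], [-7.4, 33.9, 30.7], -1],
[[4.65, 2.95, 0.86], [-8.4, 36.3, 27.4], -1],
[[4.65, 2.95, 0.86], [-9.2, 38.6, 23.9], -1],
[[4.65, 2.95, 0.86], [-9.7, 40.5, 20.2], -1],
[[4.65, 2.95, 0.86], [-10.0, 42.1, 16.4], -1],
[[4.65, 2.95, 0.86], [-10.1, 43.4, 12.4], -1],
[[4.65, 2.95, 0.86], [-10.0, 44.4, 8.3], -1],
[[4.65, 2.95, 0.86], [-9.7, 45.1, 4.1], -1],
[[4.65, 2.95, 0.86], [-9.1, 45.4, -0.0], -1],
[[4.65, 2.95, 0.86], [-8.3, 45.4, -4.2], -1],
```

Request:
{"op": "jog_arm", "data": {"series": [[[4.6,3,0.9],[-7,34,31],-1],[[4.7,3,0.9],[-8,36,27],-1],[[4.6,3,0.9],[-9,39,24],-1],[[4.7,3,0.9],[-10,40,20],-1],[[4.6,3,0.8],[-10,42,16],-1],[[4.7,2.9,0.8],[-10,43,12],-1],[[4.6,2.9,0.8],[-10,44,8],-1],[[4.7,2.9,0.8],[-10,45,4],-1]]}}

```text
clock: 3.7
eef_pos: [490.6, 144.8, 215.1]
tool_rot: [-0.396, 1.465, -0.367]
force: [0.5, 1.3, 0.2]
width: 85.5
```

Request:
{"op": "jog_arm", "data": {"series": [[[4.6,2.9,0.8],[-9,45,0],-1],[[4.7,2.9,0.8],[-8,45,-4],-1],[[0,0,0],[0,0,0],-1],[[0,0,0],[0,0,0],-1]]}}

```text
clock: 4.2
eef_pos: [486.2, 232.6, 227.9]
tool_rot: [-1.398, 1.563, -1.528]
force: [-0.8, -0.4, -0.4]
width: 85.7
```

```bash
python3 - <<'E'
from h import *
import pickle
d=get_image("wrist"); pickle.dump(d,open("d2.pkl","wb")); save(d,"pics/w2.png")
p,M=tool(); print(p,M.round(3).tolist(),read_state()["qpos"].round(2))
C=cloud(d); hsv=cv2.cvtColor(d["img"],cv2.COLOR_RGB2HSV)
m=((cv2.inRange(hsv,(0,150,60),(8,255,255))|cv2.inRange(hsv,(172,150,60),(180,255,255)))>0)
print(m.sum()); Q=C[m&(C[...,2]>98)]; print("handle top depth",len(Q),cv2.minAreaRect(np.float32(Q[:,:2])),np.median(Q[:,2]))
t=(m&(C[...,2]>98)).astype(np.uint8); ve,ue=np.nonzero(t); T=onplane(d,np.c_[ue,ve],[0,0,105],np.array([0,0,1.])); print("handle top by ray",cv2.minAreaRect(np.float32(T[:,:2])))
b=(cv2.inRange(hsv,(100,100,60),(125,255,255))>0)&(C[...,2]>17)&(C[...,2]<27); print("rim",cv2.minAreaRect(np.float32(C[b][:,:2])))
k=(abs(C[...,2]-38)<3)&~m; Q=C[k]; print("block top",len(Q),cv2.minAreaRect(np.float32(Q[:,:2])))
y=cv2.inRange(hsv,(20,120,80),(36,255,255)); n,l,s,c=cv2.connectedComponentsWithStats(y); print(s[1:][s[1:,4]>50],)
E
```

```text
[486.37860202 231.80537807 227.71405608] [[0.0, 0.13, 0.991], [-0.008, 0.991, -0.13], [-1.0, -0.008, 0.001]] [ 0.05  0.64 -0.87  1.84  0.6   0.95  0.35]
524
handle top depth 420 ((472.1888427734375, 239.75640869140625), (12.292593955993652, 108.28618621826172), 82.71810913085938) 104.02234227618848
handle top by ray ((506.13104248046875, 235.408203125), (12.236977577209473, 37.476043701171875), 82.6873779296875)
rim ((505.6050720214844, 177.97802734375), (189.7129669189453, 149.791748046875), 82.6395492553711)
block top 2417 ((619.2385864257812, 209.07835388183594), (257.6614990234375, 664.6541748046875), 20.540672302246094)
[[  98  187   20   25   79]
 [  73  189   39   37 1139]
 [ 532  265   28   15  119]]
```

View pics/w2.png

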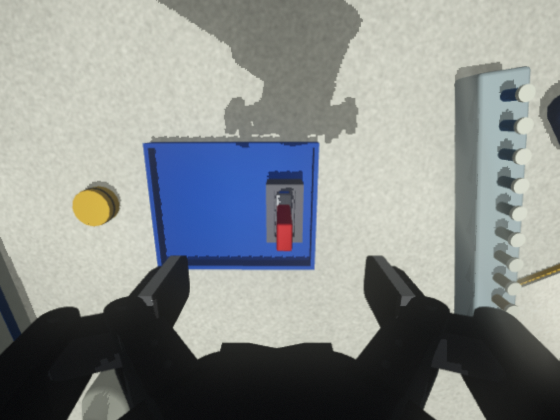

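The wrist view shows the caddy rim at (145–318, 140–268), the block at (285,212), the handle's bright top at about (285,235), the case at (95,206), and the rack at right. The rim size of 190 x 150 checks out.

```bash
python3 - <<'E'
from h import *
import pickle
d=pickle.load(open("d2.pkl","rb")); C=cloud(d); hsv=cv2.cvtColor(d["img"],cv2.COLOR_RGB2HSV); z=np.array([0,0,1.])
print(hsv[205:252:2,285].tolist())
m=(cv2.inRange(hsv,(0,150,150),(8,255,255))|cv2.inRange(hsv,(172,150,150),(180,255,255))); n,l,s,c=cv2.connectedComponentsWithStats(m); i=1+np.argmax(s[1:,4]); print(s[i],c[i]); 
r=cv2.minAreaRect(np.float32(onplane(d,np.argwhere(l==i)[:,::-1],[0,0,105],z)[:,:2])); print(r)
y=cv2.inRange(hsv,(20,150,120),(36,255,255)); n,l,s,c=cv2.connectedComponentsWithStats(y); i=1+np.argmax(s[1:,4]); q=np.argwhere(l==i)[:,::-1]; print("case",s[i],c[i],onplane(d,[c[i]],[0,0,24],z),cv2.minEnclosingCircle(np.float32(onplane(d,q,[0,0,24],z)[:,:2])))
NE=np.array([513.,235.5,20]); plan(NE+[0,0,120],Rcad(),2,-1)
E
```

```text
[[172, 128, 74], [173, 148, 74], [173, 150, 73], [172, 152, 72], [172, 150, 75], [173, 153, 75], [174, 146, 75], [173, 148, 76], [174, 146, 75], [177, 161, 95], [179, 178, 172], [179, 173, 198], [0, 172, 199], [0, 173, 198], [179, 172, 197], [0, 172, 197], [179, 174, 195], [0, 174, 194], [0, 174, 193], [0, 175, 191], [0, 176, 190], [0, 176, 188], [0, 172, 185], [128, 113, 144]]
[277 225  15  26 360] [283.67777778 237.07222222]
((513.1861572265625, 234.41012573242188), (12.052943229675293, 23.22654151916504), 82.68706512451172)
case [  73  190   37   36 1004] [ 91.07868526 207.51294821] [[481.67134467  18.25402504  24.        ]] ((481.9434509277344, 18.225309371948242), 21.19655990600586)
[[-0.04, 0.03, 0.22], [43.8, 3.9, 12.9], -1],
[[-0.04, 0.03, 0.22], [43.9, 3.7, 12.9], -1],
```

Request:
{"op": "jog_arm", "data": {"series": [[[0,0,0.2],[44,3.5,13],-1],[[0,0,0.2],[44,3.2,13],-1],[[0,0,0],[20,0,0],-1],[[0,0,0],[20,0,0],-1],[[0,0,0],[14,0,0],-1],[[0,0,0],[0,0,0],-1],[[0,0,0],[0,0,0],-1]]}}

```text
clock: 5.12
eef_pos: [514.0, 236.3, 86.6]
tool_rot: [0.684, 1.568, 0.554]
force: [0.6, -0.7, -0.4]
width: 85.7
```

```bash
python3 - <<'E'
from h import *
s=read_state(); print(s["force"],s["torque"])
plan([513.1,235.0,86],Rcad(),1,-1)
E
```

```text
[ 0.63100791 -0.65469994 -0.42162647] [ 0.03706662  0.00814428 -0.01357419]
[[-0.05, 0.13, -0.11], [0.6, -1.4, -0.8], -1],
```

Request:
{"op": "jog_arm", "data": {"series": [[[0,0,0],[0.5,-1,-0.8],-1],[[0,0,0],[0,0,0],1],[[0,0,0],[0,0,0],1],[[0,0,0],[0,0,0],1],[[0,0,0],[0,0,0],1],[[0,0,0],[0,0,0],1],[[0,0,0],[0,0,0],1],[[0,0,0],[0,0,0],1]]}}

```text
clock: 6.12
eef_pos: [512.8, 235.0, 85.4]
tool_rot: [0.718, 1.569, 0.588]
force: [0.7, -0.3, 1.3]
width: 13.2
```

```bash
python3 - <<'E'
from h import *
s=read_state(); print(s["force"],s["torque"],s["width"],*tool())
E
```

```text
[ 0.71367506 -0.3381435   1.28312668] [0.00481435 0.03622082 0.03416427] 13.238447353816856 [512.83728762 235.0000782   85.40616594] [[ 1.46163267e-03  1.29890391e-01  9.91527281e-01]
 [ 9.73453985e-04  9.91527686e-01 -1.29891879e-01]
 [-9.99998458e-01  1.15506040e-03  1.32280694e-03]]
```

Gripped, with a width of 13.2. The seated TCP is (512.8, 235.0, 85.4), so the tips lie 65.4 mm ahead of the TCP. Lifting now.

Request:
{"op": "jog_arm", "data": {"series": [[[0,0,0],[-10,0,0],1],[[0,0,0],[-15,0,0],1],[[0,0,0],[-30,0,0],1],[[0,0,0],[-40,0,0],1],[[0,0,0],[-40,0,0],1],[[0,0,0],[0,0,0],1]]}}

```text
clock: 6.88
eef_pos: [514.0, 236.2, 224.1]
tool_rot: [0.64, 1.563, 0.509]
force: [0.5, 0.6, -3.3]
width: 13.3
```

```bash
python3 - <<'E'
from h import *
import pickle
s=read_state(); print(s["force"],s["torque"],s["width"],tool()[0])
# intermediate: above port, tips 30 mm out of ring
plan(PORT+PZ*(65.4+28),Rport(.70),11,1)
d=get_image("wrist"); pickle.dump(d,open("d3.pkl","wb"));save(d,"pics/w3.png")
E
```

```text
[ 0.51845194  0.63908493 -3.25159392] [-0.03088247  0.01389435 -0.02876806] 13.341044638300485 [513.95351301 236.20900862 224.14936784]
[[-4.23, -2.65, -0.8], [4.2, -41.4, 4.2], 1],
[[-4.23, -2.65, -0.8], [4.9, -41.5, 0.9], 1],
[[-4.23, -2.65, -0.8], [5.4, -41.4, -2.4], 1],
[[-4.23, -2.65, -0.8], [5.8, -41.0, -5.7], 1],
[[-4.23, -2.65, -0.8], [6.1, -40.3, -9.0], 1],
[[-4.23, -2.65, -0.8], [6.1, -39.5, -12.2], 1],
[[-4.23, -2.65, -0.8], [6.0, -38.4, -15.4], 1],
[[-4.23, -2.65, -0.8], [5.8, -37.0, -18.4], 1],
[[-4.23, -2.65, -0.8], [5.4, -35.5, -21.4], 1],
[[-4.23, -2.65, -0.8], [4.8, -33.7, -24.2], 1],
[[-4.23, -2.65, -0.8], [4.1, -31.8, -26.8], 1],
```

View pics/w3.png

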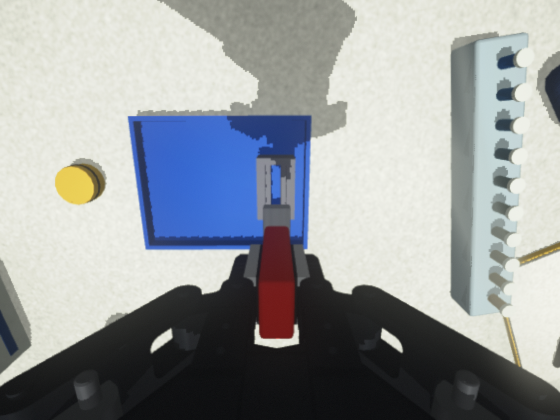

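The wrist view shows the red handle straight in the jaws at (277,285) and its cross bar at (277,212). The slot is empty. Moving to the port at standoff.

Request:
{"op": "jog_arm", "data": {"series": [[[-4.2,-2.6,-0.8],[4,-41,4],1],[[-4.2,-2.6,-0.8],[5,-41,1],1],[[-4.2,-2.6,-0.8],[5,-41,-2],1],[[-4.3,-2.7,-0.8],[6,-41,-6],1],[[-4.2,-2.7,-0.8],[6,-40,-9],1],[[-4.3,-2.7,-0.8],[6,-39,-12],1],[[-4.2,-2.7,-0.8],[6,-38,-15],1],[[-4.2,-2.6,-0.8],[6,-37,-18],1]]}}

```text
clock: 7.92
eef_pos: [502.0, -96.1, 185.8]
tool_rot: [-0.589, 1.19, -0.12]
force: [2.3, -1.7, -1.4]
width: 13.4
```

Request:
{"op": "jog_arm", "data": {"series": [[[-4.2,-2.6,-0.8],[5,-35,-21],1],[[-4.3,-2.7,-0.8],[5,-34,-24],1],[[-4.2,-2.6,-0.8],[4,-32,-27],1],[[0,0,0],[0,0,0],1],[[0,0,0],[0,0,0],1],[[0,0,0],[0,0,0],1]]}}

```text
clock: 8.68
eef_pos: [500.0, -217.2, 174.4]
tool_rot: [-0.706, 1.054, -0.003]
force: [0.5, 0.3, -1.2]
width: 13.4
```

```bash
python3 - <<'E'
from h import *
s=read_state(); print(s["force"],s["torque"],s["qpos"].round(2),tool()[0]); p,M=tool(); print(np.degrees(R.from_matrix(M.T@Rport(.7)).as_rotvec()))
plan(PORT+PZ*(65.4+12),Rport(.70),2,1)
E
```

```text
[ 0.52157373  0.3288666  -1.20586647] [0.04146518 0.68764043 0.01205051] [ 1.05  0.64 -0.8   2.28  2.03  0.25  0.76] [ 499.97885711 -217.17437665  174.4109883 ]
[ 0.19985403 -0.35598067 -0.20387271]
[[0.1, -0.18, -0.1], [7.5, -1.7, -0.6], 1],
[[0.1, -0.18, -0.1], [7.5, -1.7, -0.6], 1],
```

Request:
{"op": "jog_arm", "data": {"series": [[[0.1,-0.2,-0.1],[6.5,-1.7,-0.6],1],[[0.1,-0.2,-0.1],[6.5,-1.7,-0.6],1],[[0,0,0],[0,0,0],1],[[0,0,0],[0,0,0],1]]}}

```text
clock: 9.18
eef_pos: [507.2, -222.4, 163.5]
tool_rot: [-0.699, 1.046, -0.002]
force: [-0.0, -0.2, -1.9]
width: 13.6
```

```bash
python3 - <<'E'
from h import *
import pickle
p,M=tool(); print(p,np.degrees(R.from_matrix(M.T@Rport(.7)).as_rotvec()), (p-PORT)@PZ-65.4)
d=get_image("wrist"); pickle.dump(d,open("d4.pkl","wb"))
u,v=proj(d,[PORT])[0]; print(u,v)
for nm in ("scene","side"):
    e=get_image(nm); pickle.dump(e,open(f"d4{nm}.pkl","wb"))
y0,x0=int(v)-60,int(u)-60; c=d["img"][y0:y0+110,x0:x0+120]; print(x0,y0)
cv2.imwrite("pics/c4.png",cv2.resize(c,None,fx=5,fy=5,interpolation=cv2.INTER_CUBIC)[:,:,::-1])
plan(PORT+PZ*(65.4+12),Rport(.70),1,1)
E
```

```text
[ 507.2242462  -222.44681445  163.54185309] [-0.14393052 -0.00605532  0.07558303] 13.995121676403699
278.65374198283246 229.02233741928072
218 169
[[-0.14, -0.02, 0.11], [2.2, 1.4, 1.6], 1],
```

View pics/c4.png

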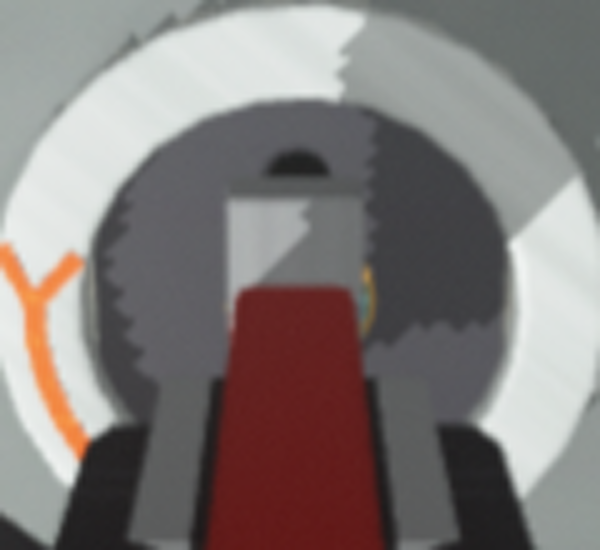

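The crop shows the hole peeking above the cross bar at about (297,165). The bar is centred on column 295 and the bezel centre is near column 300, so the sideways error is under 1 mm. Next I'll check the along-slope error.

```bash
python3 - <<'E'
from h import *
import pickle
d=pickle.load(open("d4.pkl","rb")); p,M=tool()
for t in ([45.4,0,-23],[55.4,0,-23],[65.4,0,-17]):
    print(t,((proj(d,[p+M@np.array(t)])[0]-[218,169])*5).round(0))
for q in (PORT,PORT-17*(np.cos(.7)*PX+np.sin(.7)*PY),PORT-17*(np.cos(.73)*PX+np.sin(.73)*PY),PORT-(17+5.5)*(np.cos(.7)*PX+np.sin(.7)*PY)): print(((proj(d,[q])[0]-[218,169])*5).round(0))
for q in ((500,140),(302,100),(92,260)): pass
b=PORT+6*PZ; a=np.linspace(0,2*np.pi,4,False)
for t in a: print("bezel inner",np.degrees(t).round(),((proj(d,[b+30*(np.cos(t)*M[:,2]+np.sin(t)*M[:,1])])[0]-[218,169])*5).round(0),"outer",((proj(d,[b+43*(np.cos(t)*M[:,2]+np.sin(t)*M[:,1])])[0]-[218,169])*5).round(0))
E
```

```text
[45.4, 0, -23] [293. 199.]
[55.4, 0, -23] [293. 176.]
[65.4, 0, -17] [293. 201.]
[303. 300.]
[303. 184.]
[300. 184.]
[303. 145.]
bezel inner 0.0 [303. 513.] outer [302. 594.]
bezel inner 90.0 [523. 315.] outer [618. 315.]
bezel inner 180.0 [304. 100.] outer [305.   1.]
bezel inner 270.0 [ 84. 315.] outer [-11. 315.]
```

Prediction and picture agree to about 0.5 mm, and the hole line fits 0.72–0.73 rad. Inserting in small steps with force checks.

```bash
python3 - <<'E'
from h import *
p,M=tool(); plan(PORT-0.4*M[:,1]+PZ*(65.4+1),Rport(.725),3,1)
E
```

```text
[[-0.52, -0.01, 0.04], [4.4, 0.3, 0.5], 1],
[[-0.52, -0.01, 0.04], [4.4, 0.3, 0.5], 1],
[[-0.52, -0.01, 0.04], [4.4, 0.3, 0.5], 1],
```

Request:
{"op": "jog_arm", "data": {"series": [[[-0.5,0,0],[4.4,0.3,0.5],1],[[-0.5,0,0],[4.4,0.3,0.5],1],[[-0.5,0,0],[4.4,0.3,0.4],1],[[0,0,0],[0,0,0],1],[[0,0,0],[2,0,0],1],[[0,0,0],[0,0,0],1]]}}

```text
clock: 10.07
eef_pos: [515.3, -221.1, 150.7]
tool_rot: [-0.726, 1.046, -0.003]
force: [-0.4, 0.0, -1.5]
width: 13.3
```

```bash
cat >> h.py <<'E'
def rep(a):
    s=read_state(); p,M=tool(); f=M.T@s["force"]; t=M.T@s["torque"]; v=p-PORT
    print("tip xyz in port",[round(float(x),1) for x in (v@PX,v@PY,v@PZ-65.4)],"F tool",f.round(1),"T tool",t.round(2),"err",np.degrees(R.from_matrix(M.T@Rport(a)).as_rotvec()).round(1),s["qpos"].round(2),s["clock"])
E
python3 -c "
from h import *
rep(.725)"
```

```text
tip xyz in port [0.1, -0.5, -1.1] F tool [ 1.1  0.8 -0.8] T tool [0.04 0.51 0.49] err [-0.1 -0.   0.1] [ 1.05  0.73 -0.84  2.26  2.1   0.33  0.74] 10.075
```

Request:
{"op": "jog_arm", "data": {"series": [[[0,0,0],[1.5,0,0],1],[[0,0,0],[1.5,0,0],1],[[0,0,0],[0,0,0],1]]}}

```text
clock: 10.45
eef_pos: [516.8, -221.1, 148.1]
tool_rot: [-0.726, 1.046, -0.003]
force: [-0.1, -0.3, -1.6]
width: 13.1
```

```bash
python3 -c "
from h import *
rep(.725)"
```

```text
tip xyz in port [0.1, -0.5, -4.2] F tool [ 1.3  0.4 -0.9] T tool [-0.05  0.49  0.43] err [-0.1 -0.   0.1] [ 1.05  0.74 -0.84  2.26  2.1   0.34  0.73] 10.45
```

Request:
{"op": "jog_arm", "data": {"series": [[[0,0,0],[1.2,0,0],1],[[0,0,0],[1.2,0,0],1],[[0,0,0],[0.6,0,0],1],[[0,0,0],[0,0,0],1]]}}

```text
clock: 10.95
eef_pos: [518.3, -221.1, 145.5]
tool_rot: [-0.726, 1.046, -0.003]
force: [0.8, -0.3, -1.6]
width: 13.5
```

```bash
python3 -c "
from h import *
rep(.725)"
```

```text
tip xyz in port [0.1, -0.5, -7.1] F tool [ 1.8 -0.1 -0.3] T tool [-0.04  0.54  0.47] err [-0.1 -0.   0.1] [ 1.05  0.75 -0.85  2.26  2.11  0.34  0.73] 10.95
```

Request:
{"op": "jog_arm", "data": {"series": [[[2,0,0],[0.5,0,0],1],[[3,0,0],[0,0,0],1],[[3,0,0],[0,0,0],1],[[3,0,0],[0,0,0],1],[[3,0,0],[0,0,0],1],[[0,0,0],[0,0,0],1]]}}

```text
clock: 11.7
eef_pos: [518.4, -221.0, 145.1]
tool_rot: [-0.48, 1.046, -0.002]
force: [0.7, 1.1, -1.3]
width: 13.2
```

```bash
python3 -c "
from h import *
rep(.725-np.radians(14))"
```

```text
tip xyz in port [0.1, -0.4, -7.6] F tool [1.4 1.  0.5] T tool [-0.09  0.58  0.48] err [-0.1  0.   0.1] [ 1.09  0.78 -0.91  2.26  2.04  0.39  0.57] 11.7
```

Request:
{"op": "jog_arm", "data": {"series": [[[4,0,0],[0,0,0],1],[[4,0,0],[0,0,0],1],[[4,0,0],[0,0,0],1],[[4,0,0],[0,0,0],1],[[4,0,0],[0,0,0],1],[[4,0,0],[0,0,0],1],[[3,0,0],[0,0,0],1],[[0,0,0],[0,0,0],1]]}}

```text
clock: 12.7
eef_pos: [518.4, -220.8, 145.1]
tool_rot: [-0.01, 1.046, -0.002]
force: [-1.5, 1.6, -0.4]
width: 13.8
```

```bash
python3 -c "
from h import *
rep(.725-np.radians(41))"
```

```text
tip xyz in port [-0.0, -0.2, -7.6] F tool [-0.4  1.6 -1.5] T tool [-0.02  0.82  0.38] err [-0.1  0.   0. ] [ 1.15  0.84 -1.03  2.26  1.94  0.49  0.21] 12.7
```

Request:
{"op": "jog_arm", "data": {"series": [[[2,0,0],[0,0,0],1],[[2,0,0],[0,0,0],1],[[2,0,0],[0,0,0],1],[[2,0,0],[0,0,0],1]]}}

```text
clock: 13.2
eef_pos: [518.4, -220.8, 145.1]
tool_rot: [0.132, 1.046, -0.002]
force: [-0.3, 2.5, -2.6]
width: 13.1
```

```bash
python3 -c "
from h import *
rep(.725-np.radians(49))"
```

```text
tip xyz in port [0.0, -0.2, -7.6] F tool [ 2.1  2.3 -1.9] T tool [-0.19  1.02  0.48] err [-0.2  0.1  0. ] [ 1.17  0.86 -1.07  2.26  1.92  0.52  0.1 ] 13.2
```

Request:
{"op": "jog_arm", "data": {"series": [[[1.5,0,0],[0,0,0],1],[[1.5,0,0],[0,0,0],1],[[1.5,0,0],[0,0,0],1],[[1.5,0,0],[0,0,0],1]]}}

```text
clock: 13.7
eef_pos: [518.4, -220.8, 145.1]
tool_rot: [0.235, 1.046, -0.002]
force: [-0.7, 3.0, -2.2]
width: 12.9
```

```bash
python3 -c "
from h import *
rep(.725-np.radians(55))"
```

```text
tip xyz in port [0.1, -0.2, -7.5] F tool [ 1.6  2.5 -2.4] T tool [-0.59  1.27  0.56] err [-0.1  0.1  0. ] [ 1.18  0.87 -1.09  2.26  1.91  0.54  0.01] 13.7
```

The torque rises to 0.59 N m, well over the 0.16 N m friction, so this looks like the stop. One more small push to confirm.

Request:
{"op": "jog_arm", "data": {"series": [[[1.5,0,0],[0,0,0],1],[[1.5,0,0],[0,0,0],1],[[0,0,0],[0,0,0],1]]}}

```text
clock: 14.08
eef_pos: [518.5, -220.8, 145.2]
tool_rot: [0.285, 1.046, -0.002]
force: [-1.0, 3.6, -2.0]
width: 12.9
```

```bash
python3 - <<'E'
from h import *
rep(.725-np.radians(58))
import pickle
d=get_image("wrist"); save(d,"pics/w5.png"); pickle.dump(d,open("d5.pkl","wb"))
E
```

```text
tip xyz in port [0.1, -0.2, -7.5] F tool [ 1.2  2.9 -2.8] T tool [-1.35  1.42  0.55] err [0.  0.1 0. ] [ 1.18  0.88 -1.1   2.26  1.9   0.55 -0.03] 14.075
```

Torque reached 1.35 N m, so the ring is at the hard stop. Easing off and withdrawing along the axis.

Request:
{"op": "jog_arm", "data": {"series": [[[-3,0,0],[0,0,0],1],[[-3,0,0],[0,0,0],1],[[0,0,0],[0,0,0],1],[[0,0,0],[-3,0,0],1],[[0,0,0],[-5,0,0],1],[[0,0,0],[-12,0,0],1],[[0,0,0],[-14,0,0],1],[[0,0,0],[0,0,0],1]]}}

```text
clock: 15.12
eef_pos: [501.4, -222.8, 175.9]
tool_rot: [0.174, 1.045, -0.012]
force: [0.1, 0.5, -1.7]
width: 13.5
```

```bash
python3 - <<'E'
from h import *
rep(.725-np.radians(52))
import pickle
d=get_image("wrist"); pickle.dump(d,open("d6.pkl","wb"))
u,v=proj(d,[PORT])[0]; y0,x0=int(v)-65,int(u)-60; print(x0,y0)
cv2.imwrite("pics/c6.png",cv2.resize(d["img"][y0:y0+110,x0:x0+120],None,fx=5,fy=5,interpolation=cv2.INTER_CUBIC)[:,:,::-1])
plan([505,20,225],Rcad(),8,1)
E
```

```text
tip xyz in port [0.7, -2.2, 27.7] F tool [ 1.5  0.3 -0.8] T tool [ 0.    0.66 -0.14] err [-0.1  0.2  0.3] [ 1.21  0.77 -1.08  2.27  1.82  0.46  0.12] 15.125
220 153
[[-0.4, 3.72, -0.55], [-5.3, 30.4, -2.1], 1],
[[-0.4, 3.72, -0.55], [-5.5, 30.4, -2.3], 1],
[[-0.4, 3.72, -0.55], [-5.6, 30.4, -2.4], 1],
[[-0.4, 3.72, -0.55], [-5.7, 30.3, -2.6], 1],
[[-0.4, 3.72, -0.55], [-5.8, 30.3, -2.7], 1],
[[-0.4, 3.72, -0.55], [-6.0, 30.2, -2.9], 1],
[[-0.4, 3.72, -0.55], [-6.0, 30.2, -3.1], 1],
[[-0.4, 3.72, -0.55], [-6.1, 30.2, -3.3], 1],
```

View pics/c6.png

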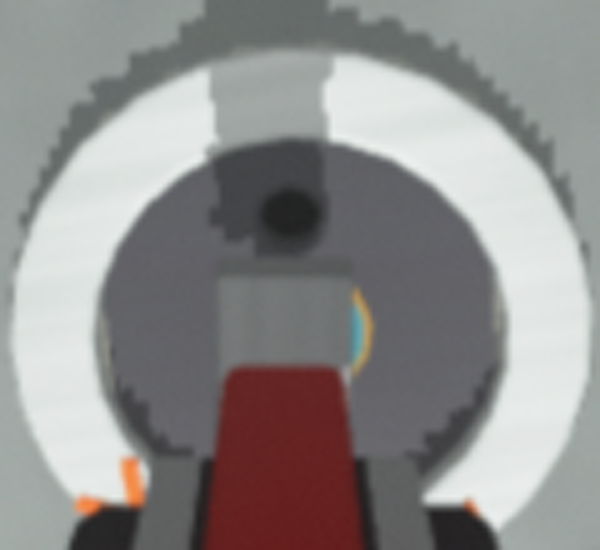

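The crop shows the near hole at (290,213), the bezel centre at about (301,330), and the spanner bar clear of the ring.

```bash
python3 - <<'E'
from h import *
import pickle
d=pickle.load(open("d6.pkl","rb"))
h=onplane(d,[[290.5/5-.5+220,213.5/5-.5+153]],PORT,PZ)[0]; v=h-PORT; print(h,np.linalg.norm(v),"angle",np.arctan2(-v@PY,-v@PX))
for dx in (-1,1): 
  w=v-[0,dx,0]; print(np.arctan2(-w@PY,-w@PX))
E
```

```text
[ 531.88067661 -219.32440697   86.09738834] 17.850466825406055 angle -0.071522452252656
-0.12712121818460997
-0.015477657301186403
```

Request:
{"op": "jog_arm", "data": {"series": [[[-0.4,3.7,-0.5],[-5,30,-2],1],[[-0.4,3.7,-0.5],[-5.5,30,-2.3],1],[[-0.4,3.7,-0.5],[-5.6,30,-2.4],1],[[-0.4,3.7,-0.6],[-5.7,30,-2.6],1],[[-0.4,3.7,-0.6],[-5.8,30,-2.7],1],[[-0.4,3.7,-0.6],[-6,30,-3],1],[[-0.4,3.7,-0.5],[-6,30,-3],1],[[-0.4,3.7,-0.5],[-6,30,-3],1]]}}

```text
clock: 16.18
eef_pos: [504.5, 19.5, 224.6]
tool_rot: [1.637, 1.567, 1.51]
force: [1.6, 0.2, -1.0]
width: 13.4
```

```bash
python3 - <<'E'
from h import *
print(tool()[0]); plan([512.8,235,140],Rcad(),6,1)
E
```

```text
[504.52805883  19.48730768 224.64020248]
[[0.03, -0.0, -0.03], [14.2, 35.8, -3.2], 1],
[[0.03, -0.0, -0.03], [14.2, 35.8, -3.2], 1],
[[0.03, -0.0, -0.03], [14.2, 35.8, -3.2], 1],
[[0.03, -0.0, -0.03], [14.2, 35.8, -3.2], 1],
[[0.03, -0.0, -0.03], [14.1, 35.8, -3.2], 1],
[[0.03, -0.0, -0.03], [14.1, 35.8, -3.2], 1],
```

The hole line is now at -0.07 rad. It started at about 0.70–0.725, so the ring has turned by about 0.8. Moving over the nest.

Request:
{"op": "jog_arm", "data": {"series": [[[0,0,0],[14,36,-3.2],1],[[0,0,0],[14,36,-3.2],1],[[0,0,0],[14,36,-3.2],1],[[0,0,0],[14,36,-3.2],1],[[0,0,0],[14,36,-3.2],1],[[0,0,0],[14,36,-3.2],1],[[0,0,0],[0,0,0],1],[[0,0,0],[0,0,0],1]]}}

```text
clock: 17.18
eef_pos: [512.8, 235.3, 141.1]
tool_rot: [1.0, 1.568, 0.873]
force: [-0.0, -0.5, -1.4]
width: 13.1
```

```bash
python3 - <<'E'
from h import *
import pickle
d=get_image("wrist"); pickle.dump(d,open("d7.pkl","wb"))
def hand(d):
    hsv=cv2.cvtColor(d["img"],cv2.COLOR_RGB2HSV); g=cv2.cvtColor(d["img"],cv2.COLOR_RGB2GRAY)
    m=(cv2.inRange(hsv,(0,150,60),(10,255,255))|cv2.inRange(hsv,(170,150,60),(180,255,255))); m[:200]=0
    ys,xs=np.nonzero(m); out=[(xs[ys==r].min(),xs[ys==r].max()) for r in (245,270,300,320)]
    return ys.min(),ys.max(),out
for f in ("d3","d7"): print(hand(pickle.load(open(f+".pkl","rb"))))
a=pickle.load(open("d3.pkl","rb"))["img"][180:300,217:337]; b=d["img"][180:300,217:337]
cv2.imwrite("pics/c7.png",cv2.resize(np.hstack([a,b]),None,fx=3.3,fy=3.3)[:,:,::-1])
plan([512.8,235,140],Rcad(),1,1); rep(0)
E
```

```text
(np.int64(227), np.int64(337), [(np.int64(263), np.int64(288)), (np.int64(260), np.int64(292)), (np.int64(259), np.int64(294)), (np.int64(259), np.int64(293))])
(np.int64(227), np.int64(337), [(np.int64(263), np.int64(289)), (np.int64(260), np.int64(292)), (np.int64(258), np.int64(294)), (np.int64(259), np.int64(293))])
[[0.11, 0.13, -0.16], [1.3, 0.2, -0.3], 1],
tip xyz in port [-6.5, 455.3, -8.2] F tool [1.1 0.4 0.4] T tool [-0.02 -0.01 -0.04] err [ -7.2 -29.8   1.8] [ 0.1   0.86 -0.98  1.85  0.89  0.94  0.14] 17.225
```

View pics/c7.png

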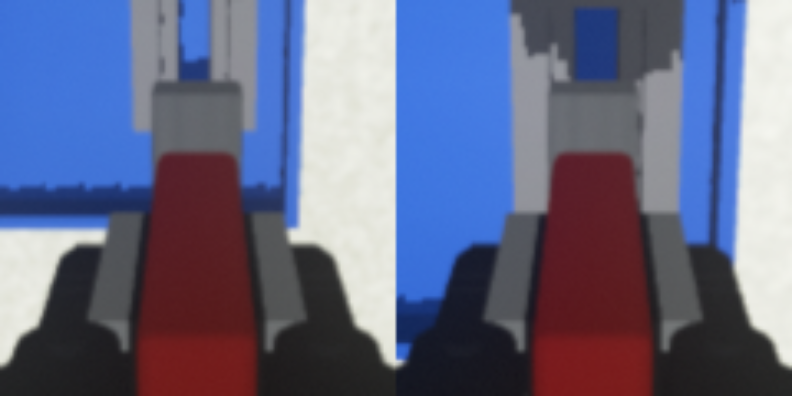

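Side by side, the spanner sits in the jaws just as it did at pickup, and it lines up with the pocket. Lowering.

Request:
{"op": "jog_arm", "data": {"series": [[[0.1,0.1,-0.1],[11,0,-0.3],1],[[0,0,0],[14,0,0],1],[[0,0,0],[10,0,0],1],[[0,0,0],[6,0,0],1],[[0,0,0],[4,0,0],1],[[0,0,0],[3,0,0],1],[[0,0,0],[3,0,0],1],[[0,0,0],[0,0,0],1]]}}

```text
clock: 18.23
eef_pos: [512.5, 236.1, 90.4]
tool_rot: [1.424, 1.568, 1.296]
force: [0.2, -0.2, -1.1]
width: 13.2
```

```bash
python3 - <<'E'
from h import *
plan([512.8,235,85.6],Rcad(),1,1); rep(0)
E
```

```text
[[0.08, 0.02, -0.14], [4.8, -1.1, 0.5], 1],
tip xyz in port [-32.4, 456.7, -52.0] F tool [ 1.1 -0.2  0.2] T tool [-0.03  0.03 -0.06] err [ -7.2 -29.9   1.8] [ 0.06  0.93 -0.92  1.88  0.98  0.87  0.08] 18.225
```

Request:
{"op": "jog_arm", "data": {"series": [[[0,0,0],[1.6,-0.8,0.4],1],[[0,0,0],[1.6,0,0],1],[[0,0,0],[1.5,0,0],1],[[0,0,0],[0,0,0],1]]}}

```text
clock: 18.73
eef_pos: [512.8, 235.3, 85.7]
tool_rot: [1.466, 1.568, 1.338]
force: [0.3, -0.0, -1.4]
width: 13.1
```

```bash
python3 - <<'E'
from h import *
plan([512.8,235,85.6],Rcad(),1,1); rep(0)
E
```

```text
[[0.08, 0.01, -0.14], [0.1, -0.3, 0.1], 1],
tip xyz in port [-34.6, 455.9, -56.2] F tool [1.4 0.  0.3] T tool [ 0.    0.02 -0.05] err [ -7.2 -29.9   1.8] [ 0.06  0.93 -0.91  1.88  0.99  0.86  0.07] 18.725
```

Request:
{"op": "jog_arm", "data": {"series": [[[0,0,0],[0.5,0,0],1],[[0,0,0],[0.5,0,0],1],[[0,0,0],[0,0,0],1]]}}

```text
clock: 19.1
eef_pos: [512.8, 235.5, 85.4]
tool_rot: [1.222, 1.568, 1.095]
force: [-1.4, -2.0, 5.0]
width: 13.4
```

```bash
python3 - <<'E'
from h import *
print(tool()[0]);rep(0)
E
```

```text
[512.82359828 235.47935813  85.39006701]
tip xyz in port [-34.7, 456.1, -56.5] F tool [-5.  -2.1 -1.2] T tool [-0.05  0.24 -0.37] err [ -7.2 -29.9   1.8] [ 0.06  0.93 -0.91  1.88  0.99  0.86  0.07] 19.1
```

The spanner is seated at the same height, with 5 N of contact. Releasing and rising.

Request:
{"op": "jog_arm", "data": {"series": [[[0,0,0],[-0.5,0,0],1],[[0,0,0],[0,0,0],-1],[[0,0,0],[0,0,0],-1],[[0,0,0],[0,0,0],-1],[[0,0,0],[0,0,0],-1],[[0,0,0],[0,0,0],-1],[[0,0,0],[-10,0,0],-1],[[0,0,0],[-30,0,0],-1]]}}

```text
clock: 20.1
eef_pos: [512.1, 234.7, 125.1]
tool_rot: [2.579, 1.569, 2.452]
force: [0.5, 0.2, 0.6]
width: 85.3
```

Request:
{"op": "jog_arm", "data": {"series": [[[0,0,0],[-50,0,0],-1],[[0,0,0],[-40,0,0],-1],[[0,0,0],[0,0,0],-1]]}}

```text
clock: 20.48
eef_pos: [513.9, 236.6, 219.0]
tool_rot: [0.862, 1.562, 0.734]
force: [0.7, 0.1, -0.3]
width: 85.3
```

```bash
python3 - <<'E'
from h import *
import pickle
d=get_image("wrist"); save(d,"pics/w8.png"); pickle.dump(d,open("d8.pkl","wb"))
hsv=cv2.cvtColor(d["img"],cv2.COLOR_RGB2HSV); z=np.array([0,0,1.])
m=(cv2.inRange(hsv,(0,150,150),(8,255,255))|cv2.inRange(hsv,(172,150,150),(180,255,255))); n,l,s,c=cv2.connectedComponentsWithStats(m); i=1+np.argmax(s[1:,4]); print("handle",s[i],cv2.minAreaRect(np.float32(onplane(d,np.argwhere(l==i)[:,::-1],[0,0,105],z)[:,:2])))
print(tool()[0]); plan([482,18.2,130],Rcad(),5,-1)
E
```

```text
handle [267 196  15  28 418] ((512.8827514648438, 235.12767028808594), (11.516317367553711, 22.87952995300293), 82.63575744628906)
[513.24512732 235.39687205 216.97691358]
[[0.01, 0.04, -0.04], [17.2, -43.9, -0.7], -1],
[[0.01, 0.04, -0.04], [17.3, -43.9, -0.7], -1],
[[0.01, 0.04, -0.04], [17.3, -43.9, -0.7], -1],
[[0.01, 0.04, -0.04], [17.3, -43.9, -0.6], -1],
[[0.01, 0.04, -0.04], [17.4, -43.9, -0.6], -1],
```

The handle is back at its starting spot, and upright. Moving to the case.

Request:
{"op": "jog_arm", "data": {"series": [[[0,0,0],[17,-44,-0.7],-1],[[0,0,0],[17,-44,-0.7],-1],[[0,0,0],[17,-44,-0.7],-1],[[0,0,0],[17,-44,-0.6],-1],[[0,0,0],[17,-44,-0.6],-1],[[0,0,0],[0,0,0],-1],[[0,0,0],[0,0,0],-1]]}}

```text
clock: 21.4
eef_pos: [481.2, 17.9, 129.3]
tool_rot: [1.752, 1.567, 1.625]
force: [0.6, 0.1, 0.9]
width: 85.1
```

```bash
python3 - <<'E'
from h import *
d=get_image("wrist"); hsv=cv2.cvtColor(d["img"],cv2.COLOR_RGB2HSV); z=np.array([0,0,1.])
y=cv2.inRange(hsv,(20,150,120),(36,255,255)); n,l,s,c=cv2.connectedComponentsWithStats(y); i=1+np.argmax(s[1:,4]); q=np.argwhere(l==i)[:,::-1]; print("case",s[i],c[i],onplane(d,[c[i]],[0,0,24],z),cv2.minEnclosingCircle(np.float32(onplane(d,q,[0,0,24],z)[:,:2])))
print(tool()[0]); plan([482,18.2,28],Rcad(),4,-1)
E
```

```text
case [ 249  189   53   52 2138] [274.74134705 214.095884  ] [[480.52106251  16.62638205  24.        ]] ((481.1441345214844, 16.646955490112305), 21.213542938232422)
[481.544337    18.56758139 129.71010895]
[[0.04, 0.0, -0.05], [25.4, -0.2, 0.1], -1],
[[0.04, 0.0, -0.05], [25.4, -0.1, 0.1], -1],
[[0.04, 0.0, -0.05], [25.4, -0.1, 0.1], -1],
[[0.04, 0.0, -0.05], [25.4, -0.1, 0.1], -1],
```

Request:
{"op": "jog_arm", "data": {"series": [[[0,0,0],[40,-1,0],-1],[[0,0,0],[35,0,0],-1],[[0,0,0],[20,0,0],-1],[[0,0,0],[6,0,0],-1],[[0,0,0],[0,0,0],-1]]}}

```text
clock: 22.08
eef_pos: [481.7, 17.8, 29.1]
tool_rot: [1.34, 1.567, 1.214]
force: [0.2, 0.1, -0.3]
width: 85.4
```

Request:
{"op": "jog_arm", "data": {"series": [[[0,0,0],[0,0,0],1],[[0,0,0],[0,0,0],1],[[0,0,0],[0,0,0],1],[[0,0,0],[0,0,0],1],[[0,0,0],[0,0,0],1],[[0,0,0],[0,0,0],1]]}}

```text
clock: 22.82
eef_pos: [481.8, 16.7, 29.8]
tool_rot: [0.859, 1.568, 0.731]
force: [-1.3, -0.2, 8.1]
width: 42.2
```

```bash
python3 - <<'E'
from h import *
s=read_state(); print(s["force"],s["width"],tool()[0])
E
```

```text
[-1.2681102  -0.16844499  8.11639145] 42.15846276728998 [481.84517421  16.68352384  29.81196678]
```

Gripped at a width of 42.2, with the TCP at 29.8 when the case sat on the bench. On the tray floor the TCP will therefore be about 34.8.

Request:
{"op": "jog_arm", "data": {"series": [[[0,0,0],[-10,0,0],1],[[0,0,0],[-30,0,0],1],[[0,0,0],[-40,0,0],1],[[0,0,0],[0,0,0],1],[[0,0,0],[0,0,0],1]]}}

```text
clock: 23.45
eef_pos: [481.2, 16.0, 108.7]
tool_rot: [1.317, 1.569, 1.189]
force: [-0.0, 0.3, -0.5]
width: 41.9
```

```bash
python3 - <<'E'
from h import *
s=read_state(); print(s["force"],s["width"],tool()[0])
plan([502,150,60],Rcad(),5,1)
d=get_image("wrist"); hsv=cv2.cvtColor(d["img"],cv2.COLOR_RGB2HSV)
y=cv2.inRange(hsv,(20,150,120),(36,255,255)); n,l,s,c=cv2.connectedComponentsWithStats(y); i=1+np.argmax(s[1:,4]); print("case",s[i],c[i])
E
```

```text
[-0.04919227  0.27689192 -0.53965016] 41.879606117033006 [481.19430292  15.99420077 108.70820676]
[[0.01, 0.01, -0.02], [9.8, 27.1, 0.7], 1],
[[0.01, 0.01, -0.02], [9.8, 27.1, 0.7], 1],
[[0.01, 0.01, -0.02], [9.8, 27.1, 0.7], 1],
[[0.01, 0.01, -0.02], [9.8, 27.1, 0.7], 1],
[[0.01, 0.01, -0.02], [9.8, 27.1, 0.7], 1],
case [ 232  230   90   87 6011] [276.05656297 273.95408418]
```

Request:
{"op": "jog_arm", "data": {"series": [[[0,0,0],[2,27,0.7],1],[[0,0,0],[2,27,0.7],1],[[0,0,0],[2,27,0.7],1],[[0,0,0],[10,27,0.7],1],[[0,0,0],[20,27,0.7],1],[[0,0,0],[20,0,0],1],[[0,0,0],[12,0,0],1],[[0,0,0],[0,0,0],1]]}}

```text
clock: 24.5
eef_pos: [501.1, 149.4, 39.8]
tool_rot: [2.663, 1.568, 2.535]
force: [0.2, -0.4, -0.8]
width: 41.6
```

```bash
python3 - <<'E'
from h import *
s=read_state(); print(s["force"],s["width"],tool()[0])
plan([502,150,36],Rcad(),1,1)
E
```

```text
[ 0.18767123 -0.41526486 -0.75647537] 41.588783482453415 [501.14654255 149.38628577  39.81345864]
[[0.07, -0.12, -0.06], [3.8, 0.7, 0.8], 1],
```

Request:
{"op": "jog_arm", "data": {"series": [[[0,0,0],[1.5,0,0],1],[[0,0,0],[1.5,0,0],1],[[0,0,0],[1,0,0],1],[[0,0,0],[0.7,0,0],1],[[0,0,0],[0,0,0],1]]}}

```text
clock: 25.12
eef_pos: [502.1, 150.1, 36.4]
tool_rot: [1.369, 1.568, 1.242]
force: [-0.2, -1.2, -0.1]
width: 42.0
```

Request:
{"op": "jog_arm", "data": {"series": [[[0,0,0],[0.7,0,0],1],[[0,0,0],[0.7,0,0],1],[[0,0,0],[0,0,0],1]]}}

```text
clock: 25.5
eef_pos: [502.1, 150.1, 34.9]
tool_rot: [1.436, 1.568, 1.308]
force: [-0.5, -0.7, -0.7]
width: 41.9
```

Request:
{"op": "jog_arm", "data": {"series": [[[0,0,0],[0.6,0,0],1],[[0,0,0],[0.6,0,0],1],[[0,0,0],[0,0,0],1]]}}

```text
clock: 25.88
eef_pos: [502.1, 150.2, 34.8]
tool_rot: [0.999, 1.568, 0.872]
force: [-1.9, -1.3, 10.1]
width: 41.6
```

The case is on the floor, with 10 N of contact at TCP z 34.8. Releasing and rising clear.

Request:
{"op": "jog_arm", "data": {"series": [[[0,0,0],[-0.6,0,0],1],[[0,0,0],[0,0,0],-0.6],[[0,0,0],[0,0,0],-0.6],[[0,0,0],[0,0,0],-0.6],[[0,0,0],[0,0,0],-0.6],[[0,0,0],[-10,0,0],-0.6],[[0,0,0],[-30,0,0],-0.6],[[0,0,0],[-50,0,0],-0.6]]}}

```text
clock: 26.88
eef_pos: [501.1, 149.6, 124.8]
tool_rot: [2.528, 1.568, 2.401]
force: [1.2, -0.7, -0.9]
width: 68.9
```

Request:
{"op": "jog_arm", "data": {"series": [[[0,0,0],[-50,0,0],-0.6],[[0,0,0],[-50,0,0],-0.6],[[0,0,0],[0,0,-20],-0.6],[[0,0,0],[0,0,0],-0.6],[[0,0,0],[0,0,0],-0.6]]}}

```text
clock: 27.5
eef_pos: [482.5, 151.8, 224.1]
tool_rot: [1.406, 1.569, 1.278]
force: [1.0, -1.1, 0.9]
width: 68.5
```

```bash
python3 - <<'E'
from h import *
d=get_image("wrist"); save(d,"pics/w9.png"); C=cloud(d); hsv=cv2.cvtColor(d["img"],cv2.COLOR_RGB2HSV); z=np.array([0,0,1.])
y=cv2.inRange(hsv,(20,150,120),(36,255,255)); n,l,s,c=cv2.connectedComponentsWithStats(y); i=1+np.argmax(s[1:,4]); q=np.argwhere(l==i)[:,::-1]
o=cv2.minEnclosingCircle(np.float32(onplane(d,q,[0,0,29],z)[:,:2])); T=C[l==i]; print("case",o,"top z",np.percentile(T[:,2],[5,50,95]))
A=np.c_[T[:,:2],np.ones(len(T))]; print("top slope",np.linalg.lstsq(A,T[:,2],rcond=None)[0])
v=np.array(o[0])-[501.3,145.3]; a=CY; print("case in tray",v@[np.cos(a),np.sin(a)],v@[-np.sin(a),np.cos(a)])
m=(cv2.inRange(hsv,(0,150,150),(8,255,255))|cv2.inRange(hsv,(172,150,150),(180,255,255))); n,l,s,c=cv2.connectedComponentsWithStats(m); i=1+np.argmax(s[1:,4]); print("handle",cv2.minAreaRect(np.float32(onplane(d,np.argwhere(l==i)[:,::-1],[0,0,105],z)[:,:2])),np.median(C[l==i][:,2]))
print(tool()[0],read_state()["force"])
E
```

```text
case ((501.0531921386719, 149.6185302734375), 20.7618350982666) top z [26.95120307 28.11732681 29.20852355]
top slope [-1.00195640e+00  1.17923837e-01  5.13780339e+02]
case in tray -0.8009599216342043 4.25077417030653
handle ((512.686767578125, 234.33009338378906), (11.648244857788086, 22.65412712097168), 82.54236602783203) 104.071015146607
[482.54773608 151.86446146 223.97970592] [0.8742724  0.00479004 0.34204636]
```

View pics/w9.png

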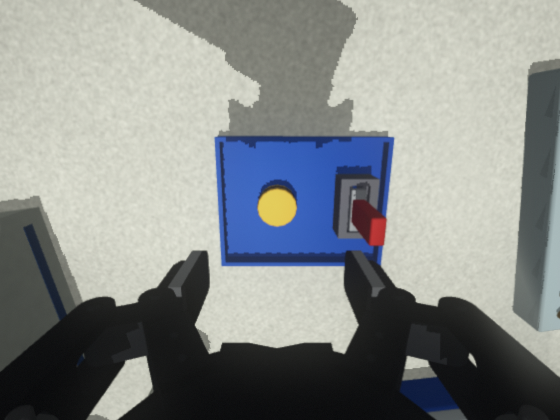

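The wrist view shows the case flat in the tray at (277,207) and the spanner upright in its slot at (365,215). The gripper is clear. Handing in.

```bash
python3 -c "
from cell import *
print(finish_job())"
```

```text
the job is handed in; nothing more can be done
None
```

The job is handed in at about 27.6 s of the 72 s allowed. The ring is tightened, the spanner is back in its slot and the filter case is in the tray. `finish_job()` gives no verdict, so what follows rests on my own measurements.

- **Ring:** The spanner pins went in without resistance, tips about 7 mm below the ring face. I turned it clockwise about 58° in all (the ring's 46° plus pin slack and give in the hand). The resisting torque climbed from about 0.2 to 1.35 N m, which is the hard stop. The hole line went from about 0.70–0.73 rad to about -0.07 ± 0.06 rad, which fits the full 0.80 rad of travel.
- **Spanner:** It was set down at the same tool height as when it was picked up (TCP z 85.4 mm), with light contact before release. Its handle top is within about 1 mm of where it stood at the start, at about 104 mm, so it is upright.
- **Filter case:** It was set on the tray floor and is about (-1, +4) mm from the tray's middle. Its top is at about 28 mm against an expected 29 mm.
- **Gripper:** It ended about 220 mm above the bench, touching nothing.

**Checks that disagreed or were not made:**
- **Case tilt:** A plane fit to the case's top gave a nonsensical slope of -1. I put this down to stray depth pixels, because 90% of its height readings lie within about ±1.1 mm and the picture shows it flat.
- **Bystanders:** I did not measure the tube rack, tip box and wash bottle again at the end. The arm's path stayed clear of them throughout.

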